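# Tare the egg scale with its cup

### The arm

A 7-joint arm with a two-finger parallel gripper is mounted at the origin on the work surface. World frame = base frame: x ahead of the robot, y to its left, z up, the work surface at z = 0. Lengths are in m, angles in rad, forces in N, time in s.
With the tool pointing down it reaches from about 0.425 to 0.875 m from the base axis. Payload 4.7 kg.
Tool frame: the origin (TCP) lies on the mounting face of the last link; the fingertips stand 182 mm ahead of it and the grasp point (between the pads) lies ahead of it (ctrl.grip_point_offset is the z of the grasp point in the tool frame, in m); z points along the fingers, y is the line along which they close (so a half turn about z gives the same grasp; the last joint's range is limited). The gripper opens to 87 mm and grips with 3 to 60 N. Pads are 19 mm wide; open, the fingers measure 117 mm over their backs; the gripper's body (75 mm by 190 mm) begins 51 mm behind the grasp point.
Start: joints at [-1.16, 0.321, -0.07, 1.45, 0.023, 1.371, -0.057], TCP at [0.251, 0.599, 0.405] pointing down, gripper open.
Joint ranges: [-2.86, 2.86], [-0.3, 2.09], [-1.38, 1.24], [0.06, 2.45], [-1.56, 4.7], [0.09, 2.05], [-2.69, 2.69]. Speed limits (rad/s): [2.57, 2.57, 3.14, 3.14, 3.14, 3.14, 3.14].

### API

Orientations are given as a rotation vector (axis times angle).
In Python, from bench import ctrl gives the robot as it stands.
- The arm moves only by the shell command python3 -m inch [FORCE], which reads ROWS from standard input. ROWS is a JSON object with one list for each field, all of the same length, 1 to 20, a row being the entries at one place: tx, ty, tz (the shift in shares of 0.8 m (1.0 is 0.8 m)), twist (a turn about the tool's z in a scale on which 1.0 is pi rad), finger_gap (the opening from 0.0 (shut) to 1.0 (fully open)); each row is the pose to reach, as a shift and turn from the pose commanded when the command began, along the tool's axes at that moment; what a row does not reach only later rows make up. A row lasts 1/10 s, in which the tool goes at most 0.05 m and 0.15 rad, less where a joint would pass 70% of its speed; a pose out of reach is approached as far as the arm can. The fingers move at their own pace and stop on an object; FORCE is the grip in N (left out, the last holds). Time passes only in rows, so rows that do not move let the fingers close. It prints the time, the measured TCP pose, the force, the opening and the grip force at its end. A shift or turn number past 1, either way, is cut back to 1. Input that does not fit is refused with a message, and nothing moves.
- ctrl.get_state(): the state, without advancing time (a new reading comes with each control period).
- ctrl.get_image(name): name is "scene" or "top" or "wrist"; returns (picture, depth): 480x640x3 uint8, red, green, blue; 480x640 float32, m along the optical axis (not along the pixel's ray), 0 where there is no reading.
- ctrl.camera_model(name): a dict with "vertical_fov" (degrees; the focal length in pixels is half the picture's height over the tangent of half this angle, whatever the lens; pixels are square), "cx", "cy" (the principal point, pixels), "k1" (the pictures are not rectified: a ray, as slopes to the right and down, at radius r is drawn at 1 + k1 r^2 times it, then the intrinsics apply), "rvec" (rotation vector, rad) and "tvec" (3), from world to camera coordinates, as OpenCV has them; the wrist camera has in their place "hand_eye" (4x4, takes a point from camera to tool coordinates, whose origin is the TCP and whose axes are the flange's). Camera axes: x right, y down, z forward; pixel columns grow to the right and rows downward; lengths in m; the calibration is good to about 2 mm. A picture is of the moment at which its call begins: read the wrist's pose just before it. camera_model takes no time and is no camera call.
- ctrl.close_job(): hands the job in; it is judged then, once.
The state is a dict: "time": time; "joint_positions": joint angles; "qd": joint speeds; "joint_torque": joint torques, N m; "position": TCP position; "tool_rot": TCP orientation; "ft_force": force on the tool from outside, world axes, zero at the start; "torque": the same for the moment, N m; "grip_width": opening from 0.0 (shut) to 1.0 (fully open); "grip_force": force on a finger pad.
Only numpy, scipy, OpenCV 4.12 (cv2) and the standard library are available. Lean on these libraries where they do the work, as an engineer would, in place of code of your own. Each camera call takes 0.05 s, during which the arm holds its last target. There are 200 camera calls.

### The job

Get the egg scale ready for weighing: gently stand the empty steel cup upright in the middle of the scale's round weighing plate and let go, then roll the scale's recessed zero wheel with a fingertip, pressing firmly enough to turn it but never hard, until the zero mark of the dial lies right under the needle. Leave the cup on the plate, the hand clear of everything and the other things on the bench where they are.

Things in the scene. Friction and masses are not known exactly. Their poses are not given: they have to be found in the camera images.
- scale: Flat mechanical dial scale, fixed: plastic housing 156 mm (its x) by 293 mm (its y), flat deck 44 mm above the bench. Origin on the bench; deck from x -75 to +75, y -157 to +130 mm; z up. In its frame (mm): round weighing plate at (0, 70), dial at (0, -45) under a flat clear lens with ring, radius 52, top 56 above the bench; zero wheel at (0, -132).
- platform: Round steel weighing plate of the scale, radius 55 mm, 4 mm thick, on a spring: it sinks straight down 1.63 mm per 100 g of load. More than 15 N on it strains the weighing spring. Origin on its axis, 16 mm below its upper face.
- plate_top (a point): Centre of the upper face of the weighing plate, 60 mm above the bench when empty.
- zero_wheel: Black knurled thumbwheel, 36 mm diameter, 10 mm wide, sunk in a slot of the deck; only a rim 4 to 7 mm high and 25 mm long stands out. Origin on its axle, 31.5 mm above the bench; axle along the scale's y, so the rim rolls along the scale's x. This body turns with the wheel. The moulded rim is out of true: its centre is 1 mm off the axle, so its top rises and falls by 1 mm as it rolls.
- wheel_yoke: Hidden sprung bearing of the zero wheel (origin on the axle, does not turn). The dial rides on it too. It gives 1 mm per 10 N pressed (rim, fingertip and arm give a little more). The wheel turns against a steady friction of 0.07 N m: a fingertip pressing with less than about 8 N slips on the rim; above 18 N of fingertip force the bearing is damaged. The wheel stays where it is left.
- dial: White dial card under the lens, radius 46 mm; origin on its axis, z up. Geared to the zero wheel: rolling the wheel's top towards the scale's -x turns the dial clockwise seen from above, 0.4 rad per rad of wheel (10 mm of rim travel moves the zero mark 8.4 mm); rolling to +x turns it back. Thin black marks every 6 degrees (10 g) over the 300 degrees clockwise of zero.
- dial_zero (a point): Zero mark of the dial, this point 38 mm from the dial's axis: a bold black bar 15 mm long with a round inner end, longer than every other mark. One 5 g division is 3 degrees, 2 mm at this radius. At the start it lies within 0.35 rad of the scale's +x as seen from the dial's axis.
- needle_tip (a point): Point on the thin black needle, 38 mm from the dial's axis, level with dial_zero (the needle reaches 3 mm farther; its tail sticks out 19 mm on the other side). Plate empty, it points along the scale's +x; load turns it clockwise seen from above by 0.6 degrees per gram, so the cup alone turns it 45 to 75 degrees. It settles in about a second.
- cup: Empty open steel weighing cup, loose: round, 60 mm outer diameter at the rim, a little narrower at the foot, 55 mm high, wall 3 mm, 75 to 125 g. Origin at the centre of its underside, z up through its mouth. It stands on the bench to the left or the right of the scale.
- feed_jar: Bystander: amber glass jar with steel lid, 68 mm diameter, 85 mm high, standing on the other side of the scale. Origin at the centre of its underside.
- candler: Bystander: small black torch standing on its end, 42 mm diameter, 108 mm high, at the left. Origin at the centre of its underside.
- scoop: Bystander: small metal spoon with a wooden handle, 190 mm long, lying on the bench in front of the scale, to the right.
- notebook: Bystander: red notebook, 210 by 150 mm, 14 mm thick, near the robot to the right. Origin at the centre of its underside.
Not all that is in view belongs to the job. Leave any pink or red look-alike of the cup alone.

How it is judged:
On the way, in this order (a step that is already met when the one before it is completed fails the run):
1. the cup stands released on the weighing plate (horizontal distance between cup and plate_top below 0.02 m and contact force between cup and platform above 0.3 N and contact force between the fingers and cup below 0.05 N), for 0.3 s.
2. the zero mark is under the needle, within one 5 g division (2 mm) (horizontal distance between needle_tip and dial_zero below 0.002 m), for 0.3 s.
At the end, for the whole second after the job is handed in: The cup stands upright and at rest on the weighing plate, its centre within 20 mm of the plate's centre, and the zero mark lies under the needle within 2 mm (one 5 g division) with the hand clear (horizontal distance between cup and plate_top below 0.02 m and angle between cup's own z axis and vertical below 0.08 rad and contact force between cup and platform above 0.3 N and linear speed of cup below 0.02 m/s and horizontal distance between needle_tip and dial_zero below 0.002 m); the robot touches nothing.
It fails at once if a fingertip pressed on the zero wheel with more than 18 N (contact force between the fingers and zero_wheel above 18 N).
It fails at once if the weighing plate was loaded with more than 15 N (contact force between anything else and platform above 15 N).
It fails at once if a bystander was pushed from its place by more than 30 mm (distance of any of feed_jar, candler, scoop, notebook from where it was at the start of the episode above 0.03 m).
It also fails if it takes over 72 s, if anything falls off the work surface, if the arm or the gripper's body presses on something with over 40 N, if the wrist force passes 120 N, or if a joint passes its speed limit or range.

## Working session

There is one attempt and no reset: what is moved stays moved. The work goes in short steps, Python scripts to look and compute and a shell command to move; the robot and the scene stay as the last step left them, time stands still between calls to the robot, and variables do not carry over. Pictures are saved under pics/ and viewed, at most 10 in all, crops included, and the job is handed in when it is done.

```bash
ls; mkdir -p pics
cat > h.py <<'E'
import numpy as np, cv2
from scipy.spatial.transform import Rotation as R
from bench import ctrl
def cam(n):
    m=ctrl.camera_model(n); f=240/np.tan(np.radians(m['vertical_fov'])/2)
    if 'hand_eye' in m:
        s=ctrl.get_state(); T=np.eye(4); T[:3,:3]=R.from_rotvec(s['tool_rot']).as_matrix(); T[:3,3]=s['position']
        X=T@np.array(m['hand_eye'])
    else:
        X=np.eye(4); r=R.from_rotvec(m['rvec']).as_matrix(); X[:3,:3]=r.T; X[:3,3]=-r.T@np.array(m['tvec'])
    return dict(f=f,cx=m['cx'],cy=m['cy'],k=m['k1'],X=X)
def ray(c,u,v):
    K=np.array([[c['f'],0,c['cx']],[0,c['f'],c['cy']],[0,0,1]])
    p=cv2.undistortPoints(np.array([[[u,v]]],float),K,np.array([c['k'],0,0,0]))[0,0]
    return np.array([p[0],p[1],1])
def atz(c,u,v,z):   # intersect pixel ray with world height z
    d=c['X'][:3,:3]@ray(c,u,v); o=c['X'][:3,3]; return o+d*(z-o[2])/d[2]
def atd(c,u,v,d):
    return c['X'][:3,:3]@(ray(c,u,v)*d)+c['X'][:3,3]
def proj(c,P):
    q=np.linalg.inv(c['X'])@np.append(P,1); x,y=q[:2]/q[2]; s=1+c['k']*(x*x+y*y)
    return c['cx']+c['f']*x*s, c['cy']+c['f']*y*s
def snap(n,fn):
    c=cam(n); p,d=ctrl.get_image(n); cv2.imwrite('pics/'+fn+'.png',p[:,:,::-1]); np.savez('pics/'+fn+'.npz',d=d,p=p,**c); return c,p,d
def load(fn):
    z=np.load('pics/'+fn+'.npz'); return z,z['p'],z['d']
E
python3 - <<'E'
from h import *
for n in('top','scene'):
    c,p,d=snap(n,n+'0'); print(n,c)
print(ctrl.get_state(), ctrl.grip_point_offset)
E
```

```text
pics
top {'f': np.float64(598.914629927612), 'cx': 318.77565251764776, 'cy': 247.34367679266097, 'k': -0.09267815588462691, 'X': array([[-2.93778008e-02, -9.90197298e-01,  1.36551297e-01,
         3.04640555e-01],
       [-9.99566088e-01,  2.93947903e-02, -1.89241297e-03,
        -1.11866296e-03],
       [-2.14003452e-03, -1.36547641e-01, -9.90631194e-01,
         1.42869134e+00],
       [ 0.00000000e+00,  0.00000000e+00,  0.00000000e+00,
         1.00000000e+00]])}
scene {'f': np.float64(610.7975302858075), 'cx': 317.4311003156177, 'cy': 242.6025642632866, 'k': 0.047303247521125295, 'X': array([[ 0.74791916,  0.39224826, -0.53549812,  1.45601327],
       [ 0.66339325, -0.41381586,  0.6234307 , -1.10505872],
       [ 0.02294199, -0.8215216 , -0.56971565,  1.08081731],
       [ 0.        ,  0.        ,  0.        ,  1.        ]])}
{'time': 0.1, 'joint_positions': array([-1.15986927,  0.32172846, -0.07010654,  1.45156582,  0.0226185 ,
        1.37083141, -0.0568947 ]), 'qd': array([-0.00053785, -0.00344148, -0.00083274, -0.00267193, -0.00055084,
        0.0015815 , -0.00068818]), 'joint_torque': array([ 5.06768611e-04, -4.92571914e+01, -4.05533044e-01, -3.13398170e+01,
       -6.41585095e-02,  3.95477400e-02,  1.07989895e-04]), 'position': array([0.25116646, 0.59930027, 0.40377763]), 'tool_rot': array([-6.19116386e-01, -3.07973944e+00,  2.71641857e-03]), 'ft_force': array([ 0.56170174,  0.33068528, -0.37456848]), 'torque': array([-0.00658676, -0.03618217,  0.02577608]), 'grip_force': 0.0, 'grip_width': 0.9991649855618187} 0.1635
```

View pics/top0.png

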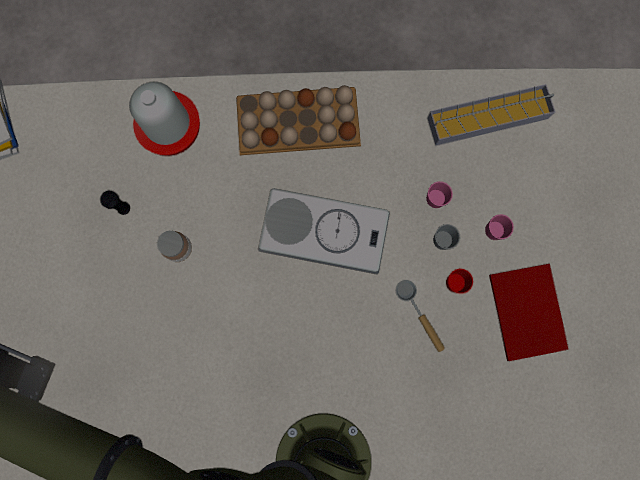

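The top picture shows the scale with its plate at (290,221), dial at (338,231) and wheel at (374,238). Cup candidates are the grey steel cup (446,237), pink (439,195), pink (499,228) and red (460,281). The jar is at (174,246). I choose the grey one and check it in a crop.

Run:
```python
from h import *
c,p,d=load('top0')
a=cv2.resize(p[170:300,400:530],(600,600),interpolation=cv2.INTER_CUBIC)
cv2.imwrite('pics/c1.png',a[:,:,::-1])
b=cv2.resize(p[180:280,250:400],(800,533),interpolation=cv2.INTER_CUBIC)
cv2.imwrite('pics/c2.png',b[:,:,::-1])
for n,(u,v) in dict(cup=(446,237),plate=(290,221),dial=(338,231),wheel=(374,238)).items():
    print(n,d[v,u],atd(c,u,v,d[v,u]))
```

```text
cup 1.4423993 [ 0.51733449 -0.31215801  0.00256321]
plate 1.3863469 [0.55631106 0.06107081 0.0638053 ]
dial 1.3893216 [ 0.53059137 -0.04944578  0.05746838]
wheel 1.3937296 [ 0.51272561 -0.1329566   0.05071556]
```

View pics/c1.png

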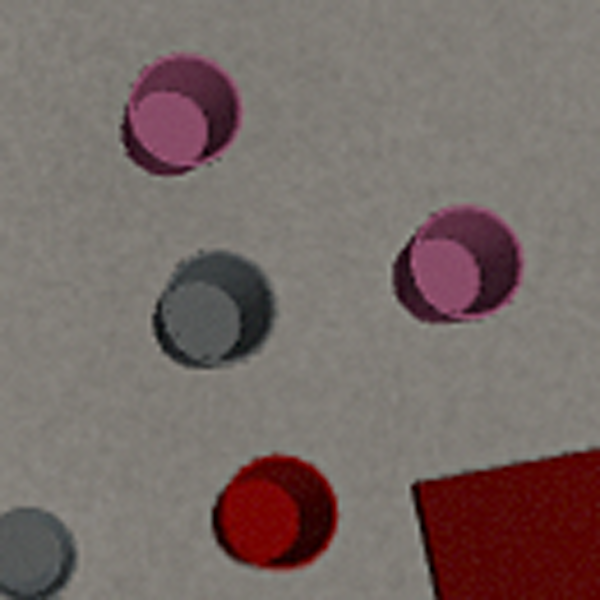

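View pics/c2.png

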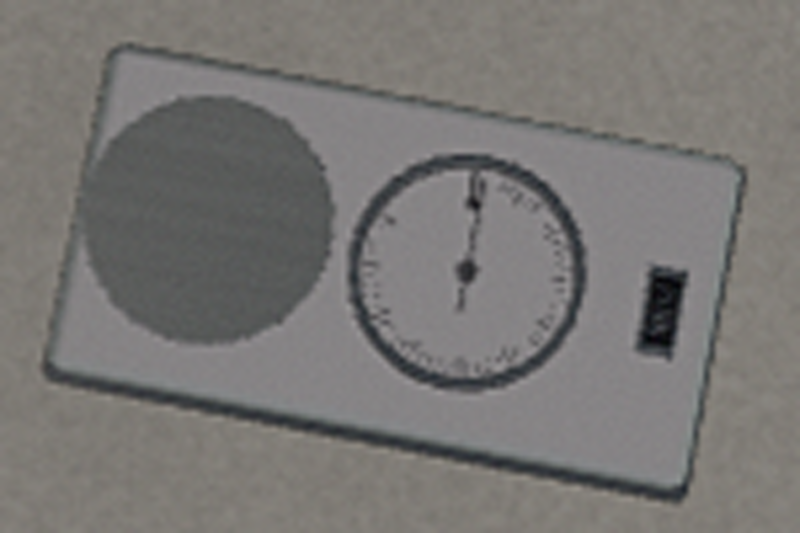

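The crop confirms the grey cup is open and standing, with its rim centred at crop (219,306), which is top pixel (447.4,236.3). In the second crop the plate is at top pixel (289,221.3), the dial at (337.6,230.8) and the wheel at (374.1,238.5). The zero mark lies almost under the needle.

```bash
cat >> h.py <<'E'
def rel(P,yaw=None):
    """TCP shift to world point P in tool axes; turn so tool y lies at world angle yaw (mod pi)"""
    s=ctrl.get_state(); M=R.from_rotvec(s['tool_rot']).as_matrix()
    t=M.T@(np.array(P)-s['position']); a=np.arctan2(M[1,1],M[0,1])
    tz=0 if yaw is None else -((yaw-a+np.pi/2)%np.pi-np.pi/2)
    return np.round(t,4),round(tz,3),round(np.degrees(a),1)
E
python3 - <<'E'
from h import *
c,p,d=load('top0')
cup=atz(c,447.4,236.3,.055); pl=atz(c,289,221.3,.06); di=atz(c,337.6,230.8,.055); wh=atz(c,374.1,238.5,.05)
print(cup,pl,di,wh, np.linalg.norm(pl-wh),np.linalg.norm(pl-di))
y=(pl-wh)[:2]; print('scale y ang',np.degrees(np.arctan2(y[1],y[0])))
for n,P in dict(way=[.5,.15,.4],cupabove=[cup[0],cup[1],.33]).items(): print(n,rel(P,np.radians(95)))
M=R.from_rotvec(ctrl.get_state()['tool_rot']).as_matrix();print(M.round(3))
print(ctrl.camera_model('wrist'))
E
```

```text
[ 0.51106711 -0.30410683  0.055     ] [0.55637525 0.06358229 0.06      ] [ 0.53149645 -0.04861929  0.055     ] [ 0.51164919 -0.13320851  0.05      ] 0.20205701663119116 0.11503542826760083
scale y ang 77.19548979854645
way (array([-0.4031, -0.3182,  0.0044]), np.float64(-0.484), np.float64(67.3))
cupabove (array([-0.5888, -0.7327,  0.0751]), np.float64(-0.484), np.float64(67.3))
[[-0.922  0.386 -0.001]
 [ 0.386  0.922 -0.002]
 [-0.    -0.002 -1.   ]]
{'vertical_fov': 58.22502603187976, 'cx': 335.3867612811209, 'cy': 244.29115300775075, 'k1': -0.0804103624839042, 'hand_eye': array([[ 3.38552852e-04, -9.65838271e-01, -2.59145363e-01,
         7.06575805e-02],
       [ 9.99999898e-01,  2.49459532e-04,  3.76681463e-04,
        -9.12007261e-04],
       [-2.99167092e-04, -2.59145464e-01,  9.65838257e-01,
         2.06917166e-02],
       [ 0.00000000e+00,  0.00000000e+00,  0.00000000e+00,
         1.00000000e+00]])}
```

The manual's scale: shifts go in shares of 0.8 m and turns go in shares of pi rad. Converting my numbers, -0.733 m is -0.9163, -0.589 m is -0.7363, -0.484 rad is -0.1541.

```bash
echo '{"tx":[-0.25, -0.5, -0.5, -0.5, -0.5, -0.5, -0.5, -0.5, -0.5, -0.5, -0.7363, -0.7363, -0.7363, -0.7363, -0.7363, -0.7363, -0.7363, -0.7363, -0.7363, -0.7363], "ty":[-0.2, -0.3975, -0.3975, -0.3975, -0.3975, -0.3975, -0.3975, -0.3975, -0.3975, -0.3975, -0.9163, -0.9163, -0.9163, -0.9163, -0.9163, -0.9163, -0.9163, -0.9163, -0.9163, -0.9163], "tz":[0, 0, 0, 0, 0, 0, 0, 0, 0, 0, 0.0938, 0.0938, 0.0938, 0.0938, 0.0938, 0.0938, 0.0938, 0.0938, 0.0938, 0.0938], "twist":[-0.0318, -0.0955, -0.1541, -0.1541, -0.1541, -0.1541, -0.1541, -0.1541, -0.1541, -0.1541, -0.1541, -0.1541, -0.1541, -0.1541, -0.1541, -0.1541, -0.1541, -0.1541, -0.1541, -0.1541], "finger_gap":[1, 1, 1, 1, 1, 1, 1, 1, 1, 1, 1, 1, 1, 1, 1, 1, 1, 1, 1, 1]}' | python3 -m inch 8
python3 - <<'E'
from h import *
print(rel([.511,-.304,.33],np.radians(95)))
E
```

```text
time: 2.1
position: [0.5094, -0.3089, 0.3289]
tool_rot: [0.128, -3.137, 0.004]
ft_force: [0.3, 0.2, -0.0]
grip_width: 1.001
grip_force: 0.0
(array([-0.002 ,  0.0048, -0.0011]), np.float64(-0.005), np.float64(94.7))
```

Run:
```python
from h import *
c,p,d=snap('wrist','w1')
P=np.array([.511,-.304,.055]); print(proj(c,P))
g=(p.max(2).astype(int)-p.min(2))
# cup rim points from depth: world height 0.045..0.065 near the cup
vv,uu=np.mgrid[0:480:2,0:640:2]; pts=[]
for u,v in zip(uu.ravel(),vv.ravel()):
    if d[v,u]>0:
        q=atd(c,u,v,d[v,u])
        if .049<q[2]<.062 and np.hypot(*(q-P)[:2])<.05: pts.append(q)
pts=np.array(pts); print(len(pts),pts.mean(0),pts.min(0),pts.max(0),cv2.minEnclosingCircle(pts[:,:2].astype(np.float32)))
```

```text
(np.float64(345.54357649171686), np.float64(253.21584365186743))
437 [ 0.51260124 -0.30440127  0.05340951] [ 0.48062066 -0.33349702  0.04901236] [ 0.53974317 -0.27500104  0.05599504] ((0.510053277015686, -0.3046231269836426), 0.0299863051623106)
```

View pics/w1.png

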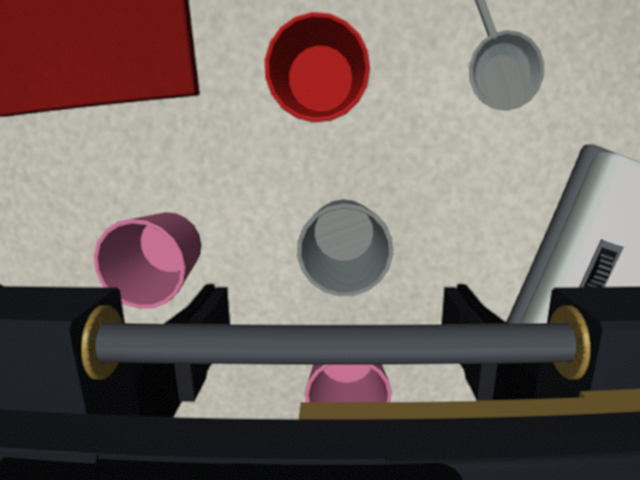

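The wrist picture shows the grey cup's rim at (345,249), 30 mm in radius and clear of the fingers. I lower and grip.

In the tool's units: 0.125 m is 0.1563, 0.07 m is 0.0875.

```bash
echo '{"tx":[-0.0013, -0.0013, -0.0013, -0.0013, -0.0013, -0.0013, -0.0013, -0.0013, -0.0013, -0.0013, -0.0013, -0.0013, -0.0013, -0.0013], "ty":[0.0054, 0.0054, 0.0054, 0.0054, 0.0054, 0.0054, 0.0054, 0.0054, 0.0054, 0.0054, 0.0054, 0.0054, 0.0054, 0.0054], "tz":[0.0375, 0.0875, 0.125, 0.1563, 0.1563, 0.1563, 0.1563, 0.1563, 0.1563, 0.1563, 0.1563, 0.1563, 0.1563, 0.1563], "twist":[0, 0, 0, 0, 0, 0, 0, 0, 0, 0, 0, 0, 0, 0], "finger_gap":[1, 1, 1, 1, 1, 1, 0, 0, 0, 0, 0, 0, 0, 0]}' | python3 -m inch 8
```

```text
time: 3.55
position: [0.512, -0.3002, 0.2054]
tool_rot: [-0.137, 3.138, -0.001]
ft_force: [-0.1, -1.0, 6.8]
grip_width: 0.648
grip_force: 8.0
```

In the tool's units: -0.12 m is -0.15, -0.09 m is -0.1125.

```bash
echo '{"tx":[0, 0, 0, 0, 0, 0, 0], "ty":[0, 0, 0, 0, 0, 0, 0], "tz":[-0.025, -0.0625, -0.1125, -0.15, -0.15, -0.15, -0.15], "twist":[0, 0, 0, 0, 0, 0, 0], "finger_gap":[0, 0, 0, 0, 0, 0, 0]}' | python3 -m inch 8
python3 - <<'E'
from h import *
print(rel([.5564,.0636,.2054+.09],np.radians(77)), rel([.5564,.0636,.2054+.06]))
E
```

```text
time: 4.25
position: [0.5113, -0.2991, 0.3229]
tool_rot: [0.137, -3.136, -0.003]
ft_force: [0.2, -0.7, -1.4]
grip_width: 0.646
grip_force: 8.0
(array([-0.0767,  0.3573,  0.028 ]), np.float64(0.314), np.float64(95.0)) (array([-0.0767,  0.3572,  0.058 ]), 0, np.float64(95.0))
```

In the tool's units: 0.3573 m is 0.4466, 0.34 m is 0.425.

```bash
echo '{"tx":[-0.0063, -0.0188, -0.03, -0.04, -0.0513, -0.0625, -0.0725, -0.0825, -0.09, -0.0959, -0.0959, -0.0959, -0.0959, -0.0959, -0.0959], "ty":[0.0375, 0.0875, 0.1375, 0.1875, 0.2375, 0.2875, 0.3375, 0.3875, 0.425, 0.4466, 0.4466, 0.4466, 0.4466, 0.4466, 0.4466], "tz":[0, 0, 0, 0, 0, 0, 0, 0, 0, 0.0125, 0.035, 0.035, 0.035, 0.035, 0.035], "twist":[0, 0, 0, 0, 0, 0, 0, 0, 0, 0, 0, 0, 0, 0, 0], "finger_gap":[0, 0, 0, 0, 0, 0, 0, 0, 0, 0, 0, 0, 0, 0, 0]}' | python3 -m inch 8
python3 - <<'E'
from h import *
print(ctrl.get_state()['ft_force'],rel([.5564,.0636,.2054+.06]))
c,p,d=snap('top','t2')
a=cv2.resize(p[180:280,250:400],(800,533),interpolation=cv2.INTER_CUBIC)
cv2.imwrite('pics/t2.png',a[:,:,::-1])
c,p,d=snap('wrist','w2')
print(proj(c,[.5564,.0636,.06]))
E
```

```text
time: 5.75
position: [0.5574, 0.0619, 0.2974]
tool_rot: [-0.134, 3.138, 0.0]
ft_force: [0.7, 0.7, -0.8]
grip_width: 0.647
grip_force: 8.0
[ 0.73780973  0.70698868 -0.75479105] (array([0.0009, 0.0018, 0.032 ]), 0, np.float64(94.9))
(np.float64(339.7155112265227), np.float64(265.867223779678))
```

View pics/w2.png

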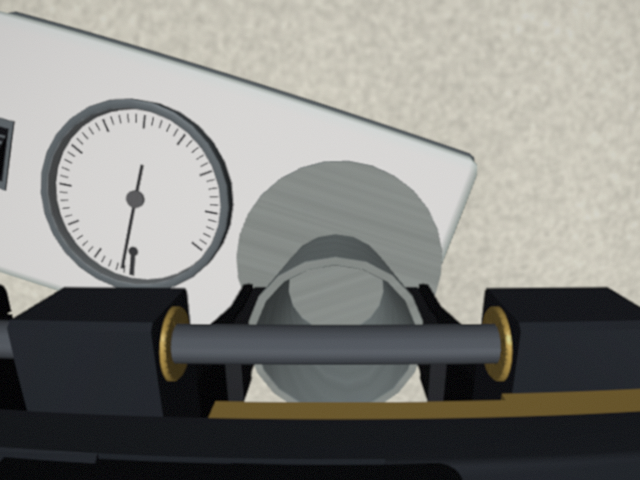

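The wrist picture shows the cup held upright and the plate centred near (340,264), as predicted. I lower gently onto the soft spring.

In the tool's units: 0.034 m is 0.0425, 0.033 m is 0.0413.

```bash
echo '{"tx":[0.0013, 0.0013, 0.0013, 0.0013, 0.0013, 0.0013, 0.0013, 0.0013, 0.0013], "ty":[0.0023, 0.0023, 0.0023, 0.0023, 0.0023, 0.0023, 0.0023, 0.0023, 0.0023], "tz":[0.015, 0.025, 0.0325, 0.0363, 0.0388, 0.0413, 0.0425, 0.0425, 0.0425], "twist":[0, 0, 0, 0, 0, 0, 0, 0, 0], "finger_gap":[0, 0, 0, 0, 0, 0, 0, 0, 0]}' | python3 -m inch 8
```

```text
time: 6.75
position: [0.556, 0.0645, 0.2631]
tool_rot: [-0.137, 3.138, 0.0]
ft_force: [-0.6, -0.1, 0.2]
grip_width: 0.647
grip_force: 8.0
```

```bash
echo '{"tx":[0, 0, 0, 0, 0, 0, 0, 0, 0], "ty":[0, 0, 0, 0, 0, 0, 0, 0, 0], "tz":[0, 0, 0, 0, 0, 0, 0, 0, 0], "twist":[0, 0, 0, 0, 0, 0, 0, 0, 0], "finger_gap":[0.68, 0.72, 0.76, 0.85, 0.95, 1, 1, 1, 1]}' | python3 -m inch 8
```

```text
time: 7.65
position: [0.556, 0.0645, 0.2628]
tool_rot: [-0.137, 3.139, 0.0]
ft_force: [0.5, -0.1, -0.1]
grip_width: 0.999
grip_force: 0.0
```

In the tool's units: -0.12 m is -0.15, -0.02 m is -0.025.

```bash
echo '{"tx":[0, 0, 0, 0, 0, 0, 0, 0, 0], "ty":[0, 0, 0, 0, 0, 0, 0, 0, 0], "tz":[-0.025, -0.075, -0.125, -0.15, -0.15, -0.15, -0.15, -0.15, -0.15], "twist":[0, 0, 0, 0, 0, 0, 0, 0, 0], "finger_gap":[1, 1, 1, 1, 1, 1, 1, 1, 1]}' | python3 -m inch
python3 - <<'E'
from h import *
s=ctrl.get_state(); print(s['joint_positions'])
print(rel([.5116,-.1332,.35],np.radians(-12.8)))
c,p,d=snap('wrist','w3')
P=np.array([.5564,.0636,.113]); pts=[]
for v in range(0,480,2):
  for u in range(0,640,2):
    if d[v,u]>0:
        q=atd(c,u,v,d[v,u])
        if .105<q[2]<.125 and np.hypot(*(q-P)[:2])<.06: pts.append(q)
pts=np.array(pts); print(len(pts),pts[:,2].max(),cv2.minEnclosingCircle(pts[:,:2].astype(np.float32)))
# plate edge check
pl=[]
for v in range(0,480,2):
  for u in range(0,640,2):
    if d[v,u]>0:
        q=atd(c,u,v,d[v,u])
        if .055<q[2]<.0625 and np.hypot(*(q-P)[:2])<.062: pl.append(q)
pl=np.array(pl); print(len(pl),pl.mean(0),cv2.minEnclosingCircle(pl[:,:2].astype(np.float32)))
E
```

```text
time: 8.55
position: [0.5557, 0.0646, 0.3817]
tool_rot: [0.137, -3.137, 0.001]
ft_force: [0.4, 0.6, 0.3]
grip_width: 1.003
grip_force: 0.0
[-0.55767982  0.14436287  0.43558842  1.72664338 -0.06294676  1.28625299
  1.54979966]
(array([ 0.0611, -0.1932,  0.0318]), np.float64(-1.26), np.float64(95.0))
514 0.1144224979335709 ((0.5536773204803467, 0.06377982348203659), 0.029850803315639496)
3061 [0.54682414 0.06228588 0.05846965] ((0.556449830532074, 0.0634179636836052), 0.05501817539334297)
```

The cup stands 3 mm from the plate's centre. I move over the wheel and turn, so that the wrist camera faces the dial.

In the tool's units: -0.193 m is -0.2413, 0.03 m is 0.0375, 1.881 rad is 0.5987.

```bash
echo '{"tx":[0.0125, 0.0375, 0.0563, 0.0763, 0.0763, 0.0763, 0.0763, 0.0763, 0.0763, 0.0763, 0.0763, 0.0763, 0.0763, 0.0763, 0.0763, 0.0763], "ty":[-0.05, -0.1125, -0.175, -0.2413, -0.2413, -0.2413, -0.2413, -0.2413, -0.2413, -0.2413, -0.2413, -0.2413, -0.2413, -0.2413, -0.2413, -0.2413], "tz":[0, 0, 0, 0, 0, 0, 0, 0, 0.025, 0.05, 0.075, 0.1125, 0.1125, 0.1125, 0.1125, 0.1125], "twist":[0.0477, 0.0955, 0.1432, 0.191, 0.2387, 0.2865, 0.3342, 0.382, 0.4297, 0.4775, 0.5252, 0.573, 0.5987, 0.5987, 0.5987, 0.5987], "finger_gap":[0.5, 0, 0, 0, 0, 0, 0, 0, 0, 0, 0, 0, 0, 0, 0, 0]}' | python3 -m inch 20
python3 - <<'E'
from h import *
print(ctrl.get_state()['joint_positions'].round(2),rel([.5116,-.1332,.29],np.radians(-12.8)))
c,p,d=snap('wrist','w4'); print(proj(c,[.5315,-.0486,.05]),proj(c,[.5116,-.1332,.05]))
E
```

```text
time: 10.2
position: [0.5123, -0.1331, 0.2934]
tool_rot: [2.453, 1.962, 0.002]
ft_force: [0.1, -0.5, 0.7]
grip_width: 0.006
grip_force: 0.0
[-0.43  0.17  0.7   1.91 -0.12  1.1   0.09] (array([-0.0002, -0.0007,  0.0034]), np.float64(0.002), np.float64(-12.7))
(np.float64(335.11340724563075), np.float64(94.77316814874945)) (np.float64(333.56179206784634), np.float64(262.89917665042543))
```

View pics/w4.png

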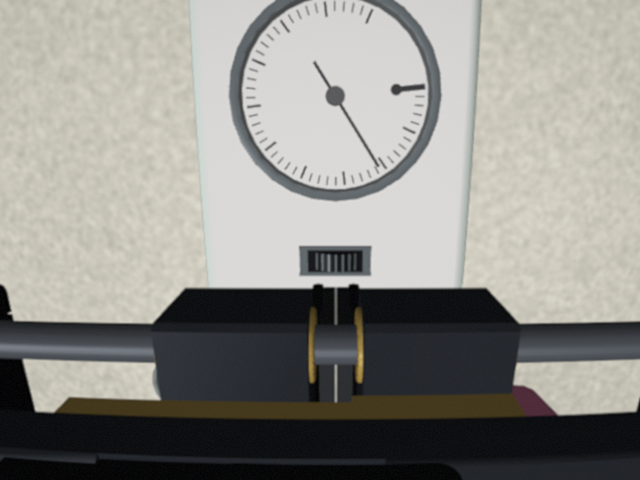

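The picture shows the dial hub at (335,96), the zero mark at (410,88), the needle at (378,165) and the wheel at (335,261). The dial has to turn about 64° clockwise, roughly 50 mm of rim travel towards image left (tool −y). I write an angle meter and start the descent.

```bash
cat >> h.py <<'E'
def dial(fn,z=.05):
    c,p,d=snap('wrist',fn); g=p.max(2).astype(np.float32)
    C=np.array([.5315,-.0486,z]); a0=np.radians(-12.8)
    ang=np.radians(np.arange(-180,180,.25))
    def samp(r,C):
        uv=np.array([proj(c,C+[r*np.cos(a+a0),r*np.sin(a+a0),0]) for a in ang],np.float32)
        return cv2.remap(g,uv[None,:,0],uv[None,:,1],cv2.INTER_LINEAR)[0]
    for _ in range(3):   # centre on the hub
        u,v=proj(c,C); m=np.zeros_like(g); cv2.circle(m,(int(round(u)),int(round(v))),14,1,-1)
        w=np.clip(150-g,0,None)*m; w[w<60]=0
        k=cv2.morphologyEx((w>0).astype(np.uint8),cv2.MORPH_OPEN,np.ones((7,7)))
        vs,us=np.nonzero(k); C=atz(c,us.mean(),vs.mean(),z)
    def peak(rs,width):
        s=np.mean([samp(r,C) for r in rs],0); s=cv2.GaussianBlur(np.r_[s,s,s][None],(0,0),width)[0][1440:2880]
        w=np.clip(np.median(s)-s,0,None); i=w.argmax(); j=np.arange(-int(5*width),int(5*width)+1); ww=w[(i+j)%1440]; ww=np.where(ww>w[i]*.3,ww,0)
        return np.degrees(ang[i])+(j*ww).sum()/ww.sum()*.25
    n=peak(np.arange(.021,.0275,.001),2); zr=peak(np.arange(.029,.033,.0005),6)
    print('hub',C.round(4),'needle %.2f zero %.2f diff %.2f deg'%(n,zr,zr-n)); return n,zr
E
python3 - <<'E'
from h import *
dial('w5')
E
echo '{"tx":[0, 0, 0, 0, 0, 0, 0], "ty":[0.0088, 0.0088, 0.0088, 0.0088, 0.0088, 0.0088, 0.0088], "tz":[0.025, 0.05, 0.0625, 0.0675, 0.07, 0.07, 0.07], "twist":[0, 0, 0, 0, 0, 0, 0], "finger_gap":[0, 0, 0, 0, 0, 0, 0]}' | python3 -m inch
```

```text
time: 11.0
position: [0.5192, -0.1347, 0.2375]
tool_rot: [2.454, 1.96, 0.002]
ft_force: [-0.0, 0.7, -0.5]
grip_width: 0.008
grip_force: 0.0h.py:44: RuntimeWarning: Mean of empty slice.
  vs,us=np.nonzero(k); C=atz(c,us.mean(),vs.mean(),z)
  ret = ret.dtype.type(ret / rcount)
Traceback (most recent call last):
  File "h.py", line 41, in dial
    u,v=proj(c,C); m=np.zeros_like(g); cv2.circle(m,(int(round(u)),int(round(v))),14,1,-1)
                                                         ~~~~~^^^
ValueError: cannot convert float NaN to integer
```

```bash
sed -i 's/w\[w<60\]=0/w[w<30]=0/' h.py
python3 - <<'E'
from h import *
dial('w6')
E
echo '{"tx":[0, 0, 0, 0, 0], "ty":[0, 0, 0, 0, 0], "tz":[0.0025, 0.0038, 0.005, 0.005, 0.005], "twist":[0, 0, 0, 0, 0], "finger_gap":[0, 0, 0, 0, 0]}' | python3 -m inch
```

```text
hub [ 0.5313 -0.0489  0.05  ] needle -57.46 zero 91.18 diff 148.65 deg
time: 11.55
position: [0.5188, -0.1346, 0.2327]
tool_rot: [-2.455, -1.96, 0.0]
ft_force: [0.6, 0.1, 0.0]
grip_width: 0.002
grip_force: 0.0
```

```bash
sed -i 's/cv2.INTER_LINEAR)/cv2.INTER_LINEAR,borderMode=cv2.BORDER_CONSTANT,borderValue=255)/' h.py
python3 - <<'E'
from h import *
dial('w7')
E
echo '{"tx":[0, 0, 0, 0], "ty":[0, 0, 0, 0], "tz":[0.0006, 0.0013, 0.0013, 0.0013], "twist":[0, 0, 0, 0], "finger_gap":[0, 0, 0, 0]}' | python3 -m inch
```

```text
hub [ 0.5313 -0.0488  0.05  ] needle -57.47 zero 5.85 diff 63.32 deg
time: 12.0
position: [0.5188, -0.1346, 0.2317]
tool_rot: [-2.455, -1.96, -0.0]
ft_force: [-0.8, 0.9, 0.4]
grip_width: 0.005
grip_force: 0.0
```

In the tool's units: 0.001 m is 0.0013, 0.0005 m is 0.0006.

```bash
echo '{"tx":[0, 0, 0, 0], "ty":[0, 0, 0, 0], "tz":[0.0006, 0.0013, 0.0013, 0.0013], "twist":[0, 0, 0, 0], "finger_gap":[0, 0, 0, 0]}' | python3 -m inch
```

```text
time: 12.4
position: [0.5189, -0.1347, 0.231]
tool_rot: [2.455, 1.96, 0.0]
ft_force: [-0.6, 0.7, 4.5]
grip_width: 0.004
grip_force: 2.0
```

In the tool's units: 0.0008 m is 0.001, 0.0005 m is 0.0006.

```bash
echo '{"tx":[0, 0, 0, 0], "ty":[0, 0, 0, 0], "tz":[0.0006, 0.001, 0.001, 0.001], "twist":[0, 0, 0, 0], "finger_gap":[0, 0, 0, 0]}' | python3 -m inch
```

```text
time: 12.8
position: [0.5189, -0.1347, 0.2305]
tool_rot: [-2.455, -1.96, -0.001]
ft_force: [-2.3, -0.1, 7.9]
grip_width: 0.004
grip_force: 3.7
```

In the tool's units: -0.0045 m is -0.0056, -0.003 m is -0.0038.

```bash
echo '{"tx":[0, 0, 0, 0, 0, 0, 0, 0], "ty":[0, 0, 0, -0.0019, -0.0038, -0.0056, -0.0056, -0.0056], "tz":[0.0006, 0.001, 0.001, 0.001, 0.001, 0.001, 0.001, 0.001], "twist":[0, 0, 0, 0, 0, 0, 0, 0], "finger_gap":[0, 0, 0, 0, 0, 0, 0, 0]}' | python3 -m inch
python3 - <<'E'
from h import *
dial('w8')
E
```

```text
time: 13.6
position: [0.5166, -0.1341, 0.2309]
tool_rot: [2.45, 1.957, 0.008]
ft_force: [3.8, -0.9, 5.5]
grip_width: 0.006
grip_force: 2.8
hub [ 0.5314 -0.0489  0.05  ] needle -57.46 zero 6.46 diff 63.92 deg
```

In the tool's units: -0.002 m is -0.0025, 0.0014 m is 0.0018.

```bash
echo '{"tx":[0, 0, 0, 0, 0, 0], "ty":[0, 0, 0, -0.0013, -0.0025, -0.0025], "tz":[0.0009, 0.0018, 0.0018, 0.0018, 0.0018, 0.0018], "twist":[0, 0, 0, 0, 0, 0], "finger_gap":[0, 0, 0, 0, 0, 0]}' | python3 -m inch
python3 - <<'E'
from h import *
dial('w9')
E
```

```text
time: 14.25
position: [0.5156, -0.1339, 0.2305]
tool_rot: [2.448, 1.955, 0.011]
ft_force: [3.4, -0.9, 8.4]
grip_width: 0.007
grip_force: 4.3
hub [ 0.5313 -0.0489  0.05  ] needle -57.37 zero 5.89 diff 63.26 deg
```

In the tool's units: -0.003 m is -0.0038, -0.0015 m is -0.0019.

```bash
echo '{"tx":[0, 0, 0, 0, 0], "ty":[0, 0, -0.0019, -0.0038, -0.0038], "tz":[0.001, 0.001, 0.0013, 0.0015, 0.0015], "twist":[0, 0, 0, 0, 0], "finger_gap":[0, 0, 0, 0, 0]}' | python3 -m inch
python3 - <<'E'
from h import *
dial('w10')
E
```

```text
time: 14.8
position: [0.5133, -0.1335, 0.2301]
tool_rot: [2.447, 1.954, 0.013]
ft_force: [4.9, -1.2, 12.6]
grip_width: 0.008
grip_force: 6.3
hub [ 0.5314 -0.0489  0.05  ] needle -57.52 zero 3.15 diff 60.67 deg
```

In the tool's units: -0.005 m is -0.0063, -0.0045 m is -0.0056.

```bash
echo '{"tx":[0, 0, 0, 0, 0], "ty":[-0.0019, -0.0038, -0.0056, -0.0063, -0.0063], "tz":[0, 0, 0, 0, 0], "twist":[0, 0, 0, 0, 0], "finger_gap":[0, 0, 0, 0, 0]}' | python3 -m inch
python3 - <<'E'
from h import *
dial('w11')
E
```

```text
time: 15.35
position: [0.5086, -0.1324, 0.2303]
tool_rot: [2.447, 1.954, 0.014]
ft_force: [4.0, -0.8, 13.3]
grip_width: 0.006
grip_force: 6.6
hub [ 0.5313 -0.0489  0.05  ] needle -57.27 zero -2.88 diff 54.39 deg
```

In the tool's units: -0.005 m is -0.0063, -0.0045 m is -0.0056.

```bash
echo '{"tx":[0, 0, 0, 0, 0], "ty":[-0.0019, -0.0038, -0.0056, -0.0063, -0.0063], "tz":[0, 0, 0, 0, 0], "twist":[0, 0, 0, 0, 0], "finger_gap":[0, 0, 0, 0, 0]}' | python3 -m inch
python3 - <<'E'
from h import *
dial('w12')
E
```

```text
time: 15.9
position: [0.5026, -0.1311, 0.2296]
tool_rot: [2.45, 1.956, 0.01]
ft_force: [2.0, 0.3, 13.1]
grip_width: 0.004
grip_force: 6.5
hub [ 0.5314 -0.0488  0.05  ] needle -57.41 zero -12.23 diff 45.18 deg
```

In the tool's units: 0.0215 m is 0.0269, -0.007 m is -0.0088.

```bash
echo '{"tx":[0, 0, 0, 0, 0, 0, 0, 0], "ty":[0, 0.0125, 0.0269, 0.0269, 0.0269, 0.0269, 0.0269, 0.0269], "tz":[-0.0075, -0.0125, -0.0125, -0.0088, -0.005, -0.0038, -0.0038, -0.0038], "twist":[0, 0, 0, 0, 0, 0, 0, 0], "finger_gap":[0, 0, 0, 0, 0, 0, 0, 0]}' | python3 -m inch
python3 - <<'E'
from h import *
dial('w13')
E
```

```text
time: 16.75
position: [0.5215, -0.1353, 0.2305]
tool_rot: [2.454, 1.959, 0.002]
ft_force: [-0.7, 0.3, 9.9]
grip_width: 0.004
grip_force: 4.5
hub [ 0.5313 -0.0488  0.05  ] needle -57.44 zero -12.54 diff 44.89 deg
```

In the tool's units: -0.0045 m is -0.0056, -0.003 m is -0.0038.

```bash
echo '{"tx":[0, 0, 0, 0, 0], "ty":[0, -0.0019, -0.0038, -0.0056, -0.0056], "tz":[0.0006, 0.0013, 0.0019, 0.0025, 0.0025], "twist":[0, 0, 0, 0, 0], "finger_gap":[0, 0, 0, 0, 0]}' | python3 -m inch
python3 - <<'E'
from h import *
dial('w14')
E
```

```text
time: 17.3
position: [0.5195, -0.1349, 0.2303]
tool_rot: [2.449, 1.955, 0.011]
ft_force: [5.0, -1.2, 10.5]
grip_width: 0.007
grip_force: 5.7
hub [ 0.5313 -0.0488  0.05  ] needle -57.43 zero -12.61 diff 44.83 deg
```

In the tool's units: -0.006 m is -0.0075, -0.0045 m is -0.0056.

```bash
echo '{"tx":[0, 0, 0, 0, 0], "ty":[-0.0019, -0.0038, -0.0056, -0.0075, -0.0075], "tz":[0.0006, 0.0009, 0.0009, 0.0009, 0.0009], "twist":[0, 0, 0, 0, 0], "finger_gap":[0, 0, 0, 0, 0]}' | python3 -m inch
python3 - <<'E'
from h import *
dial('w15')
E
```

```text
time: 17.85
position: [0.5144, -0.1338, 0.2306]
tool_rot: [2.447, 1.954, 0.013]
ft_force: [5.5, -1.4, 15.6]
grip_width: 0.001
grip_force: 7.8
hub [ 0.5313 -0.0488  0.05  ] needle -57.47 zero -19.14 diff 38.33 deg
```

In the tool's units: -0.0045 m is -0.0056, -0.003 m is -0.0038.

```bash
echo '{"tx":[0, 0, 0, 0, 0], "ty":[0, -0.0019, -0.0038, -0.0056, -0.0056], "tz":[-0.001, -0.0013, -0.0013, -0.0013, -0.0013], "twist":[0, 0, 0, 0, 0], "finger_gap":[0, 0, 0, 0, 0]}' | python3 -m inch
python3 - <<'E'
from h import *
dial('w16')
E
```

```text
time: 18.4
position: [0.5093, -0.1326, 0.231]
tool_rot: [2.449, 1.955, 0.011]
ft_force: [4.5, -0.8, 13.7]
grip_width: 0.005
grip_force: 7.0
hub [ 0.5313 -0.0489  0.05  ] needle -57.25 zero -25.88 diff 31.37 deg
```

In the tool's units: -0.006 m is -0.0075, -0.0045 m is -0.0056.

```bash
echo '{"tx":[0, 0, 0, 0, 0], "ty":[-0.0019, -0.0038, -0.0056, -0.0075, -0.0075], "tz":[-0.0004, -0.0004, -0.0005, -0.0005, -0.0005], "twist":[0, 0, 0, 0, 0], "finger_gap":[0, 0, 0, 0, 0]}' | python3 -m inch
python3 - <<'E'
from h import *
dial('w17')
E
```

```text
time: 18.95
position: [0.5022, -0.131, 0.2304]
tool_rot: [2.452, 1.957, 0.007]
ft_force: [1.8, -0.4, 12.8]
grip_width: 0.002
grip_force: 5.7
hub [ 0.5315 -0.0489  0.05  ] needle -57.55 zero -36.49 diff 21.07 deg
```

In the tool's units: 0.0205 m is 0.0256, -0.007 m is -0.0088.

```bash
echo '{"tx":[0, 0, 0, 0, 0, 0, 0, 0], "ty":[0, 0.0125, 0.0256, 0.0256, 0.0256, 0.0256, 0.0256, 0.0256], "tz":[-0.0075, -0.0125, -0.0125, -0.0088, -0.005, -0.0038, -0.0038, -0.0038], "twist":[0, 0, 0, 0, 0, 0, 0, 0], "finger_gap":[0, 0, 0, 0, 0, 0, 0, 0]}' | python3 -m inch
python3 - <<'E'
from h import *
dial('w18')
E
```

```text
time: 19.8
position: [0.5205, -0.1351, 0.2316]
tool_rot: [2.455, 1.96, 0.001]
ft_force: [0.1, 0.2, 5.9]
grip_width: 0.007
grip_force: 2.8
hub [ 0.5313 -0.0488  0.05  ] needle -57.47 zero -36.64 diff 20.82 deg
```

In the tool's units: -0.0045 m is -0.0056, -0.003 m is -0.0038.

```bash
echo '{"tx":[0, 0, 0, 0, 0, 0], "ty":[0, 0, -0.0019, -0.0038, -0.0056, -0.0056], "tz":[0.0008, 0.0015, 0.0021, 0.0028, 0.0034, 0.0034], "twist":[0, 0, 0, 0, 0, 0], "finger_gap":[0, 0, 0, 0, 0, 0]}' | python3 -m inch
python3 - <<'E'
from h import *
dial('w19')
E
```

```text
time: 20.45
position: [0.5185, -0.1347, 0.2311]
tool_rot: [2.449, 1.956, 0.01]
ft_force: [4.8, -1.3, 9.2]
grip_width: 0.0
grip_force: 5.1
hub [ 0.5313 -0.0488  0.05  ] needle -57.46 zero -36.78 diff 20.68 deg
```

In the tool's units: -0.0055 m is -0.0069, -0.0045 m is -0.0056.

```bash
echo '{"tx":[0, 0, 0, 0, 0], "ty":[-0.0019, -0.0038, -0.0056, -0.0069, -0.0069], "tz":[0.0008, 0.0008, 0.0008, 0.0008, 0.0008], "twist":[0, 0, 0, 0, 0], "finger_gap":[0, 0, 0, 0, 0]}' | python3 -m inch
python3 - <<'E'
from h import *
dial('w20')
E
```

```text
time: 21.0
position: [0.5136, -0.1337, 0.2312]
tool_rot: [2.449, 1.955, 0.011]
ft_force: [4.0, -0.9, 13.3]
grip_width: 0.009
grip_force: 6.7
hub [ 0.5313 -0.0488  0.05  ] needle -57.36 zero -43.02 diff 14.34 deg
```

In the tool's units: -0.005 m is -0.0063, -0.0045 m is -0.0056.

```bash
echo '{"tx":[0, 0, 0, 0, 0], "ty":[-0.0019, -0.0038, -0.0056, -0.0063, -0.0063], "tz":[-0.0004, -0.0005, -0.0005, -0.0005, -0.0005], "twist":[0, 0, 0, 0, 0], "finger_gap":[0, 0, 0, 0, 0]}' | python3 -m inch
python3 - <<'E'
from h import *
dial('w21')
E
```

```text
time: 21.55
position: [0.5083, -0.1325, 0.2312]
tool_rot: [2.45, 1.956, 0.01]
ft_force: [4.3, -1.7, 12.5]
grip_width: 0.003
grip_force: 6.1
hub [ 0.5314 -0.0489  0.05  ] needle -57.42 zero -51.11 diff 6.30 deg
```

In the tool's units: -0.003 m is -0.0038, -0.002 m is -0.0025.

```bash
echo '{"tx":[0, 0, 0, 0], "ty":[-0.0013, -0.0025, -0.0038, -0.0038], "tz":[0, 0, 0, 0], "twist":[0, 0, 0, 0], "finger_gap":[0, 0, 0, 0]}' | python3 -m inch
python3 - <<'E'
from h import *
n,z=dial('w22')
_,p,_=load('w22'); a=cv2.resize(p[0:220,220:460],(800,733),interpolation=cv2.INTER_CUBIC)[:600]; cv2.imwrite('pics/c22.png',a[:,:,::-1])
E
```

```text
time: 22.0
position: [0.505, -0.1317, 0.2309]
tool_rot: [2.45, 1.957, 0.009]
ft_force: [2.0, -1.0, 12.0]
grip_width: 0.002
grip_force: 6.1
hub [ 0.5314 -0.0489  0.05  ] needle -57.37 zero -54.56 diff 2.81 deg
```

View pics/c22.png

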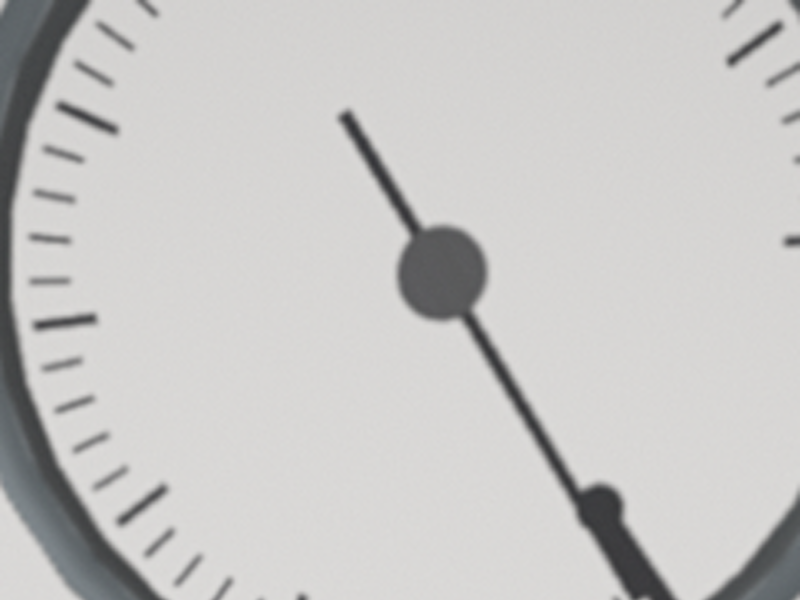

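The crop shows the zero mark's round end at (602,507) and the needle passing at (578,497), about 3° apart as seen from the hub at (442,272). About 2 mm more is needed.

In the tool's units: -0.002 m is -0.0025, -0.001 m is -0.0013.

```bash
echo '{"tx":[0, 0, 0, 0], "ty":[-0.0013, -0.0025, -0.0025, -0.0025], "tz":[0, 0, 0, 0], "twist":[0, 0, 0, 0], "finger_gap":[0, 0, 0, 0]}' | python3 -m inch
python3 - <<'E'
from h import *
dial('w23')
E
```

```text
time: 22.45
position: [0.5025, -0.1311, 0.2304]
tool_rot: [2.452, 1.958, 0.006]
ft_force: [1.0, -0.5, 10.6]
grip_width: 0.005
grip_force: 5.4
hub [ 0.5314 -0.0489  0.05  ] needle -57.38 zero -58.61 diff -1.23 deg
```

In the tool's units: -0.06 m is -0.075, -0.03 m is -0.0375.

```bash
echo '{"tx":[0, 0, 0, 0, 0, 0, 0, 0, 0, 0, 0], "ty":[0, 0, 0, 0, 0, 0, 0, 0, 0, 0, 0], "tz":[-0.0038, -0.0125, -0.0375, -0.075, -0.075, -0.075, -0.075, -0.075, -0.075, -0.075, -0.075], "twist":[0, 0, 0, 0, 0, 0, 0, 0, 0, 0, 0], "finger_gap":[0, 0, 0, 0, 0, 0, 0, 0, 0, 0, 0]}' | python3 -m inch
python3 - <<'E'
from h import *
n,z=dial('w24')
c,p,_=load('w24'); a=cv2.resize(p[0:240,180:500],(800,600),interpolation=cv2.INTER_CUBIC); cv2.imwrite('pics/c24.png',a[:,:,::-1])
E
```

```text
time: 23.6
position: [0.5007, -0.1305, 0.2881]
tool_rot: [-2.455, -1.96, 0.001]
ft_force: [0.2, -0.2, -0.7]
grip_width: 0.004
grip_force: 0.0
hub [ 0.5313 -0.0489  0.05  ] needle -57.27 zero -58.51 diff -1.24 deg
```

View pics/c24.png

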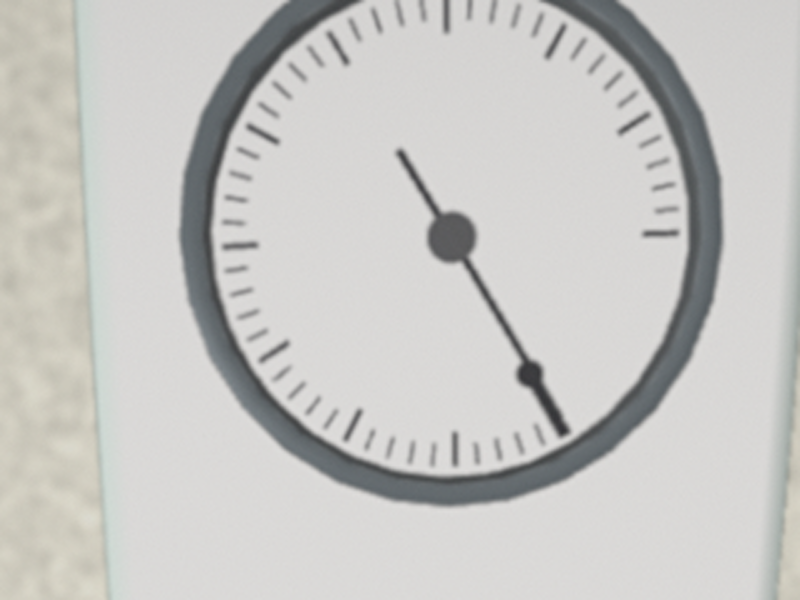

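The zero bar, with its round end at (529,374), lies under the needle with about 1.2° (0.8 mm) of error. A quick depth check of the cup, then I hand the job in.

Run:
```python
from h import *
c,p,d=snap('top','t9'); pts=np.array([atd(c,u,v,d[v,u]) for v in range(185,260) for u in range(255,330) if d[v,u]>0])
q=pts[(pts[:,2]>.1)&(pts[:,2]<.125)&(np.hypot(pts[:,0]-.556,pts[:,1]-.064)<.06)]
print(len(q),cv2.minEnclosingCircle(q[:,:2].astype(np.float32)),ctrl.get_state()['ft_force'])
if len(q)>20: print(ctrl.close_job())
```

```text
171 ((0.5550459623336792, 0.06527269631624222), 0.02994793839752674) [-0.27666007  0.35900497 -0.21339847]
the job is handed in; nothing more can be done
None
```

The job is handed in at about 24 s of the 72 s allowed: the cup stands about 3 mm from the plate's centre, the zero mark lies about 0.8 mm from the needle, and the hand is clear.

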